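# Hold a tap spray head in the vee-blocks for thread gauging

### The arm

A 6-joint arm with a two-finger parallel gripper is mounted at the origin on the work surface. World frame = base frame: x ahead of the robot, y to its left, z up, the work surface at z = 0. Lengths are in mm, angles in rad, forces in N, time in s.
With the tool pointing down it reaches from about 350 to 875 mm from the base axis. Payload 4.2 kg.
Tool frame: the origin (TCP) lies on the mounting face of the last link; the fingertips stand 173 mm ahead of it and the grasp point (between the pads) lies 155 mm ahead of it (tcp_to_grasp is the distance from the TCP to the grasp point, in mm); z points along the fingers, y is the direction in which the jaws open and shut (so a half turn about z gives the same grasp; the last joint's range is limited). The gripper opens to 85 mm and grips with 20 to 120 N. Pads are 22 mm wide; open, the fingers measure 114 mm over their backs; the gripper's body (76 mm by 85 mm) begins 54 mm behind the grasp point. The pads swing forward as they close: fully open they stand 13 mm farther back than shut.
Start: joints at [-0.862, 0.385, 0.008, 0, -1.194, -0.259], TCP at [271.753, -562.806, 404.712] pointing down, gripper open.
Joint ranges: [-3.14, 3.14], [-1.21, 2.06], [-1.07, 1.41], [-3.16, 2.05], [-2.99, -0.16], [-3.1, 3.1]. Speed limits (rad/s): [2.79, 2.79, 3.14, 3.14, 3.14, 3.14].

### API

Orientations are given as a unit quaternion [x, y, z, w].
In Python, from bench import * gives the robot as it stands. The module is installed in compiled form; this text tells all that it offers.
- The arm moves only by the tool apply_moves, never from a script. Its arguments are lists of equal length, an entry for each row: "fingers": the closure, from 0 (fully open) to 1 (shut); "dp": the shift along the world's x, y, z in cm, a list of three; "yaw": the turn about the world's z in degrees. A call has 1 to 10 rows; each row is the pose to reach, as a shift and turn from the pose measured when the call began; what a row does not reach only later rows make up. A row lasts 1/10 s, in which the tool goes at most 50 mm and 8.59 degrees, less where a joint would pass 70% of its speed; a pose out of reach is approached as far as the arm can. A call with a gripper value outside its range is refused whole. The fingers move at their own pace and stop on an object; the grip force is fixed at half the most. Time passes only in rows, so rows that repeat a pose let the fingers close. It gives the time, the measured TCP pose, the force and the opening at its end, in the units of the state.
- read_state(): the state, without advancing time (a new reading comes with each control period).
- get_image(name): name is "scene" or "top" or "wrist"; returns a dict with "color" (400x640x3 uint8, blue, green, red), "mtx" (3x3 intrinsics, pixels), "camera_from_world" (4x4, takes a point from world to camera coordinates); the wrist camera has in their place "tool_from_camera" (4x4, takes a point from camera to tool coordinates, whose origin is the TCP and whose axes are the flange's). Camera axes: x right, y down, z forward; pixel columns grow to the right and rows downward; lengths in mm; the calibration is good to about 2 mm. The wrist camera is an equidistant fisheye: a pixel r from the principal point sees the ray r / f radians off the axis. A picture is of the moment at which its call begins: read the wrist's pose just before it. There is no depth.
- job_done(): hands the job in, once; it reports no verdict.
The state is a dict: "clock": time; "joints": joint angles; "joint_vel": joint speeds; "joint_efforts": joint torques, N m; "position": TCP position; "ee_rot": TCP orientation; "contact_force": force on the tool from outside, world axes, zero at the start; "wrist_torque": the same for the moment, N m; "gripper_width": finger opening in mm.
Only numpy, scipy, OpenCV 4.12 (cv2) and the standard library are available. Lean on these libraries where they do the work, as an engineer would, in place of code of your own. Each camera call takes 0.05 s, during which the arm holds its last target. There are 200 camera calls.

### The job

Take the black spray head out of the carton tray and lay it in the pair of steel vee-blocks, with its green nozzle end touching the end stop and its brass thread sticking out at the open end. Then press it firmly down (about 15 N, never hard enough to mark it) so that it bears on both sides of the vee, and finish while holding it pressed like that, so that I can screw the thread gauge on. Lower it in rather than dropping it, and leave the chrome head and everything else lying where it is.

Things in the scene. Friction and masses are not known exactly. Their poses are not given: they have to be found in the camera images.
- spray_black: matt black tap spray head, about 0.28 kg: round barrel 38 mm in diameter, 160 mm long, green face and 13 mm green band at the nozzle end, brass thread (21 mm diameter, 18 mm long) at the other. Origin on the axis at the middle of the 160 mm; x axis from nozzle to thread; it may roll about x. Starts lying level in either cradle of the tray, axis 44 mm above the table
- black_nozzle (a point): centre of the black head's green nozzle face, 80 mm from the head's origin along its -x
- black_thread (a point): centre of the outer end of the black head's brass thread, 98 mm from the head's origin along its +x
- spray_chrome: chrome spray head of the same shape, size and axes, no green on it, lying in the other cradle, 110 mm away, pointing the same way; bystander
- tray: carton bottom with white foam, fixed, 250 (x) by 260 (y) mm, walls 55 mm high; origin under its centre. Two cradles along x at y = +55 and -55 mm: slots 41 mm wide, floor 25 mm, foam top 46 mm above the table. From x = -40 to +40 mm there is no foam over the whole width (floor 5 mm above the table): finger room at the barrels' middles. Threads point to +x
- vee_rest: vee rest, fixed: base plate 196 (x) by 90 (y) mm, 15 mm thick, with two steel vee-blocks and an end stop. Origin on the underside, midway between the blocks; x along the vee from stop to open end. Blocks: centres x = -56 and +56 mm, 36 mm long, 70 mm wide, tops 70 mm above the table. Free gap for fingers x = -38 to +38 mm. A head that sits right has its origin at x = 0, y = 0, 72 mm above the table
- vee_stop (a point): centre of the end stop's face, at x = -80, y = 0, z = 72 mm of the vee rest; the stop block reaches 20 mm behind it (-x), is 44 mm wide and its top is 85 mm above the table
- vee_left: side of the 90 degree vee (both blocks) on the rest's +y side, rising at 45 degrees towards +y; the vee is 50 mm wide at its mouth with a 4 mm slot at the bottom. Its frame is that of the vee rest
- vee_right: side of the vee (both blocks) on the rest's -y side, rising at 45 degrees towards -y. Its frame is that of the vee rest
- gauge_go: loose thread ring gauge with a green band round its side and top, steel, 48 mm in diameter, 18 mm high, lying flat; origin under its centre; bystander
- gauge_nogo: loose thread ring gauge with a red band round its side and top, steel, 48 mm in diameter, 18 mm high, lying flat; origin under its centre; bystander
- caliper: loose caliper lying flat, 200 mm long along its x, 12 mm high; origin under its middle; bystander
- wrench: loose steel wrench lying flat along its x; bystander
- brass_nut: loose brass nut, 33 mm wide and 12 mm high; origin under its centre; bystander
- fixing_ring: loose white plastic ring, 60 mm in diameter and 8 mm high; origin under its centre; bystander
There are look-alikes about, which are no part of the job. There is more than one size of the spray_black; the job needs the smaller.

How it is judged:
By the outcome, as a careful person would: the job done as asked, in the order asked, and still so for the second after the job is handed in, while the arm keeps its last pose, push and grip.
It also fails if it takes over 46 s, if anything falls off the work surface, if the arm or the gripper's body presses on something with over 40 N, if the wrist force passes 120 N, or if a joint passes its speed limit or range.

## Working session

There is one attempt and no reset: what is moved stays moved. The work goes in short steps, Python scripts to look and compute and a tool call to move; the robot and the scene stay as the last step left them, time stands still between calls to the robot, and variables do not carry over. Pictures are saved under pics/ and viewed, about 8 in all and at most 12, crops included, and the job is handed in when it is done.

Besides the shell and the picture viewer there is one more tool, called after "Request:" as name(argument=value, ...), one argument or row to a line, values as JSON. apply_moves: Moves the arm, as the interface text tells. Its arguments: {"type":"object","properties":{"fingers":{"type":"array","items":{"type":"number"}},"dp":{"type":"array","items":{"type":"array","items":{"type":"number"}}},"yaw":{"type":"array","items":{"type":"number"}}},"required":["fingers","dp","yaw"]}

```bash
mkdir -p pics
cat > h.py <<'E'
from bench import *
import numpy as np, cv2
def ray(im,px):
    K=np.array(im["mtx"]);T=np.array(im["camera_from_world"]);R=T[:3,:3];c=-R.T@T[:3,3]
    return c,R.T@np.linalg.inv(K)@np.array([px[0],px[1],1.])
def onz(im,px,z):
    c,d=ray(im,px);return c+d*(z-c[2])/d[2]
def proj(im,P):
    K=np.array(im["mtx"]);T=np.array(im["camera_from_world"]);q=K@(T[:3,:3]@np.array(P,float)+T[:3,3]);return q[:2]/q[2]
E
python3 - <<'E'
from h import *
s=read_state();print(s)
for n in("top","scene"):
    im=get_image(n);np.save(f"pics/{n}.npy",im,allow_pickle=True);cv2.imwrite(f"pics/{n}1.png",im["color"]);print(n,np.round(im["mtx"],1).tolist(),np.round(im["camera_from_world"],3).tolist())
E
```

```text
{'clock': 0.0, 'joints': array([-8.62396542e-01,  3.85540735e-01,  6.61853191e-03, -4.99410402e-04,
       -1.19398226e+00, -2.58593588e-01]), 'joint_vel': array([-0.00022148, -0.0001427 ,  0.00143924,  0.00076482, -0.00149064,
       -0.00023281]), 'joint_efforts': array([-6.39956779e-04, -3.92288160e+01,  1.88399255e+01,  4.18644816e+00,
       -4.77727008e-03, -1.66241762e-05]), 'position': array([ 271.68082943, -562.62964853,  403.62780585]), 'ee_rot': array([-2.22921965e-01,  9.74835695e-01,  1.04113757e-03, -2.84526418e-04]), 'contact_force': array([ 0.36553673, -0.39943509, -0.70605832]), 'wrist_torque': array([-0.0316194 ,  0.02125567,  0.02115512]), 'gripper_width': 85.52841249210967}
top [[502.3, 0.0, 316.0], [0.0, 502.3, 197.0], [0.0, 0.0, 1.0]] [[-0.026, -1.0, 0.003, 42.335], [-0.989, 0.025, -0.146, 541.608], [0.146, -0.007, -0.989, 1748.419], [0.0, 0.0, 0.0, 1.0]]
scene [[396.9, 0.0, 327.3], [0.0, 396.9, 194.1], [0.0, 0.0, 1.0]] [[0.646, 0.764, -0.009, -374.348], [0.55, -0.473, -0.689, -225.407], [-0.53, 0.44, -0.725, 1486.332], [0.0, 0.0, 0.0, 1.0]]
```

View pics/top1.png

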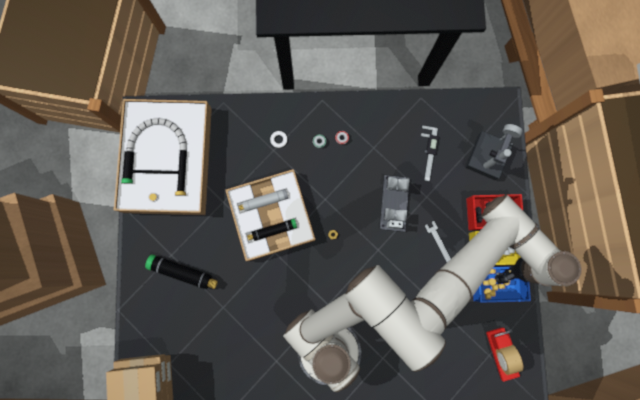

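View pics/scene1.png

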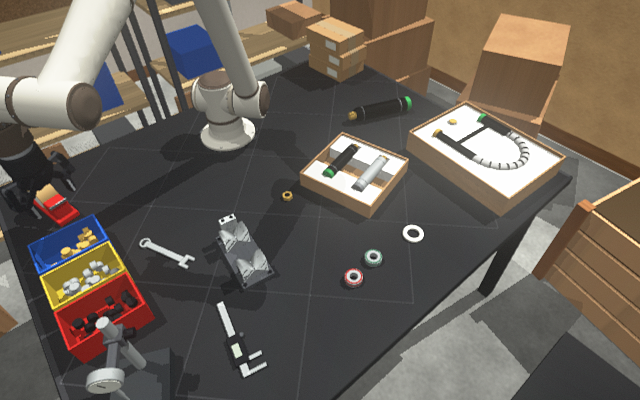

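Candidates in the top view:
- Black head in the tray, (272,230)
- Big black head lying on the table, (180,272)
- Black hose ends in the white box, (128,167) and (182,180)

The one in the tray cradle, next to the chrome head, fits the description: it is the smaller size and has a green end at about (293,224) and brass at about (250,238). I'll confirm with an enlarged crop.

Run:
```python
from h import *
t=np.load("pics/top.npy",allow_pickle=True).item();s=np.load("pics/scene.npy",allow_pickle=True).item()
def c(im,x,y,w,h,W,H): return cv2.resize(im["color"][y:y+h,x:x+w],(W,H),interpolation=cv2.INTER_CUBIC)
a=np.hstack([c(t,220,165,100,100,400,400),c(t,365,165,60,75,320,400)])
cv2.imwrite("pics/crop1.png",np.vstack([a,np.hstack([c(s,295,125,120,64,360,192),c(s,205,200,80,43,360,192)])]))
im=t
hsv=cv2.cvtColor(im["color"],cv2.COLOR_BGR2HSV)
def cen(m,x0,y0,x1,y1):
    k=np.zeros_like(m);k[y0:y1,x0:x1]=m[y0:y1,x0:x1];ys,xs=np.nonzero(k);return (xs.mean(),ys.mean(),len(xs))
g=cv2.inRange(hsv,(40,80,30),(85,255,255));G=cen(g,225,165,320,265)
k=(hsv[...,2]<60).astype(np.uint8)
r=k[205:250,240:305];cs=max(cv2.findContours(r,0,1)[0],key=cv2.contourArea);print("blackrect",cv2.minAreaRect(cs))
print(G,onz(im,G[:2],50))
for p in[(293,224),(250,238),(273,231)]:print(onz(im,p,44))
for p in [(386,175),(411,176),(407,231),(381,230)]:print("base",onz(im,p,15))
print(proj(im,[0,0,0]))
```

```text
blackrect ((29.286483764648438, 25.681081771850586), (9.557791709899902, 34.84918212890625), 72.89727020263672)
(np.float64(293.15909090909093), np.float64(223.13636363636363), 44) [450.14211811 111.15858105  50.        ]
[447.68151621 112.01607401  44.        ]
[402.29387839 263.71709647  44.        ]
[424.80314182 182.76263117  44.        ]
base [ 620.3948258  -228.16054892   15.        ]
base [ 614.4072506 -318.8743772   15.       ]
base [ 414.89981482 -293.8495195    15.        ]
base [ 420.85822673 -201.01373843   15.        ]
[328.17485132 352.55218531]
```

View pics/crop1.png

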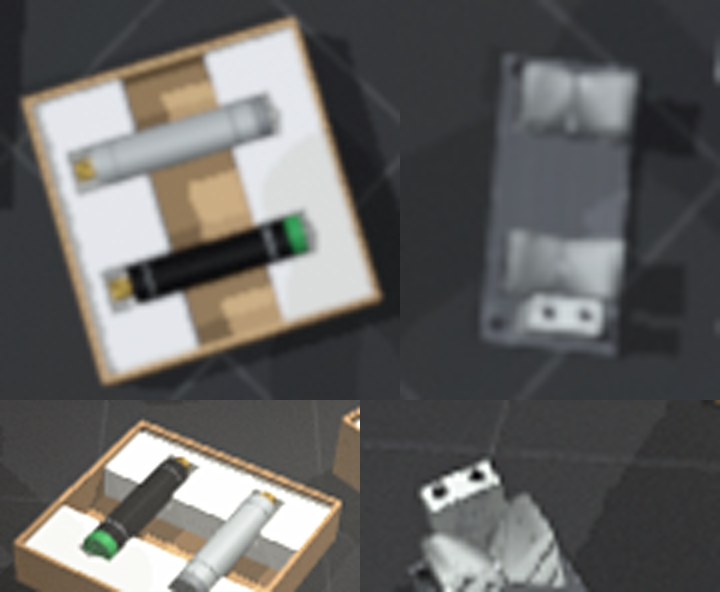

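The enlarged crop confirms it. The black head, with a green nozzle at about world (450,110) and brass thread at about (402,264), lies in the tray. The vee rest is centred near (517,-260), with its stop (white block) at the near, low-x end. On the way to the tray I'll look at the vee with the wrist camera.

Request:
apply_moves(
  fingers=[0,0,0,0,0,0,0,0,0,0],
  dp=[
    [3,3.7,0],
    [6,7.4,0],
    [9,11.1,0],
    [12,14.8,0],
    [15,18.5,0],
    [18,22.2,0],
    [21,25.9,0],
    [24,29.5,0],
    [24,29.5,0],
    [24,29.5,0],
  ],
  yaw=[5,10,15,20,25,30,35,40,40,40],
)

```text
clock: 1.1
position: [512.2, -266.6, 403.1]
ee_rot: [-0.544, 0.839, 0.001, -0.001]
contact_force: [0.3, -0.2, 0.2]
gripper_width: 85.4
```

```bash
cat >> h.py <<'E'
from scipy.spatial.transform import Rotation as Ro
def wshot(fn):
    s=read_state();im=get_image("wrist");T=np.array(im["tool_from_camera"])
    W=np.eye(4);W[:3,:3]=Ro.from_quat(s["ee_rot"]).as_matrix();W[:3,3]=s["position"]
    im["wc"]=W@T;np.save(f"pics/{fn}.npy",im,allow_pickle=True);cv2.imwrite(f"pics/{fn}.png",im["color"]);return s,im
def wray(im,px):
    K=np.array(im["mtx"]);a=(px[0]-K[0,2])/K[0,0];b=(px[1]-K[1,2])/K[1,1];th=np.hypot(a,b)
    d=np.array([a,b,0])/max(th,1e-9)*np.sin(th);d[2]=np.cos(th);return im["wc"][:3,3],im["wc"][:3,:3]@d
def wonz(im,px,z):
    c,d=wray(im,px);return c+d*(z-c[2])/d[2]
def wproj(im,P):
    K=np.array(im["mtx"]);q=im["wc"][:3,:3].T@(np.array(P,float)-im["wc"][:3,3]);r=np.hypot(q[0],q[1]);th=np.arctan2(r,q[2])
    return np.array([K[0,2]+K[0,0]*th*q[0]/r,K[1,2]+K[1,1]*th*q[1]/r])
E
python3 - <<'E'
from h import *
s,im=wshot("w1");print(s["position"],s["clock"],s["contact_force"]);print(np.round(im["mtx"],1).tolist(),np.round(im["tool_from_camera"],3).tolist())
E
```

```text
[ 512.23033215 -266.61536221  403.09070711] 1.1 [ 0.25731453 -0.19908335  0.17356701]
[[309.7, 0.0, 327.7], [0.0, 309.7, 200.5], [0.0, 0.0, 1.0]] [[-0.0, -0.946, -0.324, 83.392], [1.0, 0.0, -0.001, -1.472], [0.001, -0.324, 0.946, 30.33], [0.0, 0.0, 0.0, 1.0]]
```

View pics/w1.png

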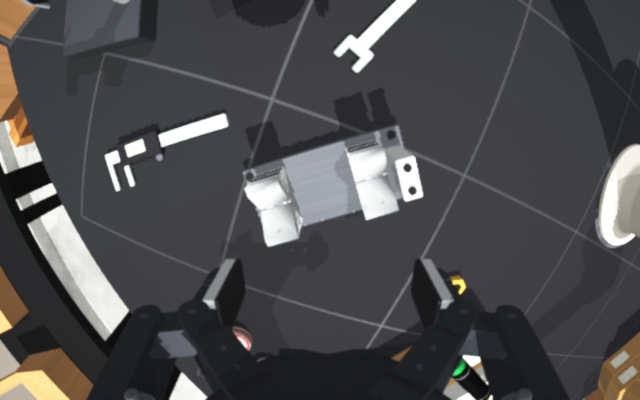

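The wrist view shows the rest at about (330,190), with the stop's white top at about (408,178). The blocks are at about (372,180) and (275,210).

Run:
```python
from h import *
im=np.load("pics/w1.npy",allow_pickle=True).item()
cr=im["color"][115:255,235:435];cv2.imwrite("pics/w1c.png",cv2.resize(cr,(800,560),interpolation=cv2.INTER_CUBIC))
g=cv2.cvtColor(im["color"],cv2.COLOR_BGR2GRAY)
print(g[178,395:430],g[150:215,408])
m=(g>225).astype(np.uint8)
for c in cv2.findContours(m[115:255,235:435],0,1,offset=(235,115))[0]:
    if cv2.contourArea(c)>60:
        for z in(85,70):
            w=np.array([wonz(im,p[0],z)[:2] for p in c],np.float32);print(z,cv2.boundingRect(c),cv2.minAreaRect(w))
```

```text
[121 117 119 157 235 254 255 255 255 255 255 255 255 255 255 255 255 255
 255 255 255 255 255 254 192  86  69  67  67  66  66  67  66  67  66] [106 121 136 149 152 157 188 242 254 255 255 254 245 208 122  70  61  59
  60  60  63 100 225 255 255 255 255 255 255 255 255 255 255 255 255 255
 254 249 217 180 170 187 234 253 255 255 255 255 255 255 249 167  82  67
  68  67  66  68  66  67  67  67  66  67  66]
85 (245, 184, 46, 62) ((575.8228149414062, -264.641357421875), (68.17562103271484, 35.49003601074219), 82.82135772705078)
70 (245, 184, 46, 62) ((580.849609375, -260.54205322265625), (71.72923278808594, 37.33989715576172), 82.82135009765625)
85 (395, 156, 28, 45) ((436.79876708984375, -241.0372772216797), (43.59635925292969, 20.374170303344727), 82.25994110107422)
70 (395, 156, 28, 45) ((434.5790100097656, -235.7076416015625), (45.86875915527344, 21.436174392700195), 82.26001739501953)
85 (347, 152, 46, 68) ((471.71710205078125, -251.3245849609375), (70.10162353515625, 34.474727630615234), 81.41789245605469)
70 (347, 152, 46, 68) ((471.3175048828125, -246.5311737060547), (73.755615234375, 36.27167892456055), 81.41781616210938)
```

View pics/w1c.png

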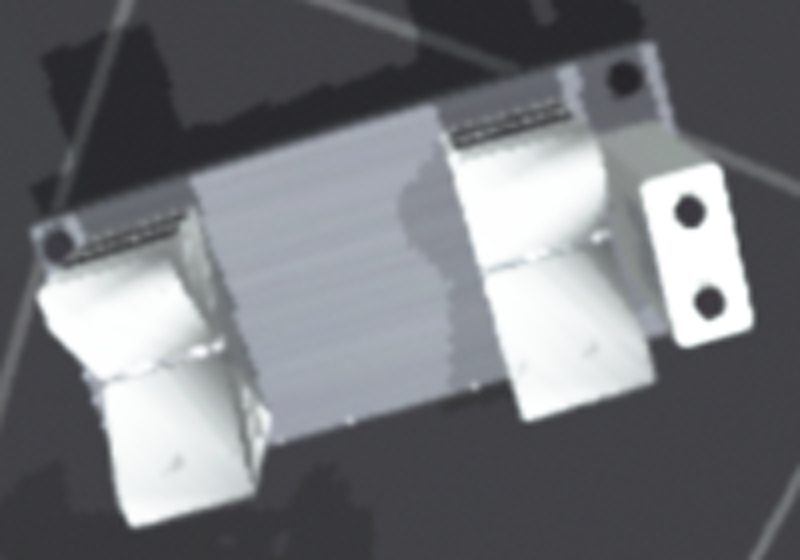

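Request:
apply_moves(
  fingers=[0,0,0,0,0,0,0,0,0,0],
  dp=[
    [-1,4.9,0],
    [-2,9.8,0],
    [-3,14.7,0],
    [-4,19.6,0],
    [-5,24.5,0],
    [-6,29.4,0],
    [-7,34.3,0],
    [-8,39.2,0],
    [-8.7,44.1,0],
    [-8.7,45.2,0],
  ],
  yaw=[4,8,12,16,20,25,30,35,40,40.5],
)

```text
clock: 2.15
position: [424.1, 186.7, 403.5]
ee_rot: [0.801, -0.598, -0.001, 0.001]
contact_force: [0.0, -1.0, 0.1]
gripper_width: 85.4
```

Request:
apply_moves(
  fingers=[0,0,0],
  dp=[
    [0,0,0],
    [0,0,0],
    [0,0,0],
  ],
  yaw=[0,0,0],
)

```text
clock: 2.45
position: [424.3, 185.0, 403.4]
ee_rot: [0.8, -0.6, -0.001, 0.001]
contact_force: [-0.1, 0.6, 0.2]
gripper_width: 85.0
```

Run:
```python
from h import *
s,im=wshot("w2");print(s["position"],s["clock"],s["contact_force"],s["ee_rot"],s["joints"])
print(wproj(im,[425,185,44]))
```

```text
[424.32095242 185.00854739 403.40901326] 2.45 [-0.08282573  0.63886746  0.17003119] [ 0.80030768 -0.59958806 -0.00082633  0.00104724] [ 0.76325899  0.10736279 -0.37144793 -0.00144859 -1.09432294 -0.47777067]
[327.72486388 176.02800861]
```

View pics/w2.png

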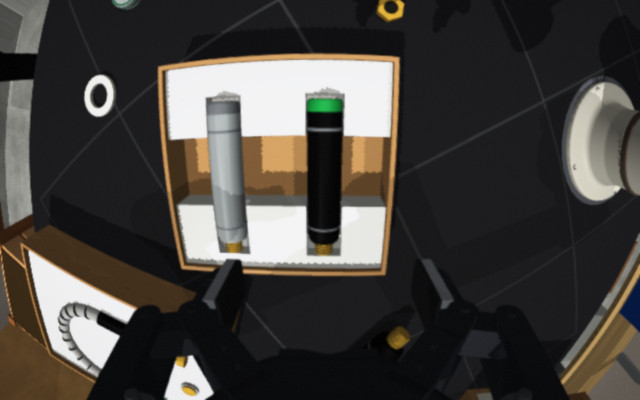

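The view shows the black head running from its green nozzle at about (325,98) to its brass thread at about (323,250), with the chrome head to its left.

Run:
```python
from h import *
im=np.load("pics/w2.npy",allow_pickle=True).item();C=im["color"];hsv=cv2.cvtColor(C,cv2.COLOR_BGR2HSV)
print("cam",im["wc"][:3,3])
blk=(hsv[...,2]<70)
L=[];R=[]
for y in range(120,236,4):
    xs=np.nonzero(blk[y,300:350])[0]
    if len(xs)>15: L.append(wonz(im,(300+xs[0]-.5,y),44)[:2]);R.append(wonz(im,(300+xs[-1]+.5,y),44)[:2])
L=np.array(L);R=np.array(R);print("width",np.round(np.linalg.norm(L-R,axis=1),1))
M=np.vstack([L,R]);l=cv2.fitLine(((L+R)/2).astype(np.float32),cv2.DIST_HUBER,0,.01,.01).ravel();print("axis",l,np.degrees(np.arctan2(l[1],l[0])))
gr=cv2.inRange(hsv,(40,80,30),(85,255,255))[80:130,295:360];ys,xs=np.nonzero(gr);print("green rows",ys.min()+80,ys.max()+80,xs.mean()+295)
for y in (ys.min()+79.5,ys.max()+80.5):
    print([np.round(wonz(im,(324.5,y),z),1) for z in(44,63)])
go=cv2.inRange(hsv,(12,90,60),(30,255,255))[225:262,305:345];ys,xs=np.nonzero(go);print("gold",ys.min()+225,ys.max()+225,xs.mean()+305,[np.round(wonz(im,(323,y),z),1) for y,z in((ys.min()+224.5,50),(ys.max()+225.5,54),(ys.max()+225.5,44))])
```

```text
cam [449.01123438 104.3534505  373.06842247]
width [38.  38.  38.2 38.3 38.4 36.4 36.5 36.6 36.7 36.8 36.9 37.  38.3 38.4
 37.4 37.6 37.7 39.  39.2 39.3 38.4 38.5 38.7 37.8 36.8 37.  37.2 37.4]
axis [ 2.6618722e-01 -9.6392137e-01  4.2754486e+02  1.9104137e+02] -74.562485
green rows 99 113 324.3373983739837
[array([451.9, 105.2,  44. ]), array([451.7, 105.1,  63. ])]
[array([447.4, 120.5,  44. ]), array([447.5, 119.6,  63. ])]
gold 244 255 322.90588235294115 [array([408. , 262.6,  50. ]), array([404.2, 275.9,  54. ]), array([402.8, 281.2,  44. ])]
```

Request:
apply_moves(
  fingers=[0,0,0,0,0,0,0,0],
  dp=[
    [0.3,-0.1,-3],
    [0.6,-0.3,-7],
    [0.6,-0.3,-11],
    [0.6,-0.3,-15],
    [0.6,-0.3,-18],
    [0.6,-0.3,-20],
    [0.6,-0.3,-20.7],
    [0.6,-0.3,-20.7],
  ],
  yaw=[-0.5,-0.9,-0.9,-0.9,-0.9,-0.9,-0.9,-0.9],
)

```text
clock: 3.3
position: [430.6, 181.2, 195.9]
ee_rot: [0.795, -0.606, -0.001, 0.002]
contact_force: [0.5, 1.3, 0.6]
gripper_width: 85.6
```

Request:
apply_moves(
  fingers=[0.2,0.3,0.4,0.5,0.6,0.7,0.8,0.9,0.9,0.9],
  dp=[
    [0,0,0],
    [0,0,0],
    [0,0,0],
    [0,0,0],
    [0,0,0],
    [0,0,0],
    [0,0,0],
    [0,0,0],
    [0,0,0],
    [0,0,0],
  ],
  yaw=[0,0,0,0,0,0,0,0,0,0],
)

```text
clock: 4.3
position: [430.6, 181.3, 196.7]
ee_rot: [0.795, -0.606, -0.001, 0.002]
contact_force: [-1.7, -0.8, 5.2]
gripper_width: 36.6
```

Request:
apply_moves(
  fingers=[0.9,0.9,0.9,0.9,0.9,0.9,0.9,0.9,0.9,0.9],
  dp=[
    [0,0,0.5],
    [0,0,1.5],
    [0,0,3],
    [0,0,5],
    [0,0,8],
    [0,0,11],
    [0,0,14],
    [0,0,15],
    [0,0,15],
    [0,0,15],
  ],
  yaw=[0,0,0,0,0,0,0,0,0,0],
)

```text
clock: 5.3
position: [430.0, 180.9, 345.5]
ee_rot: [0.795, -0.607, -0.001, 0.003]
contact_force: [-0.1, -1.0, -2.8]
gripper_width: 36.4
```

Run:
```python
from h import *
s,im=wshot("w3");print(s)
```

```text
{'clock': 5.3, 'joints': array([ 0.74735562,  0.173196  , -0.45240205, -0.0022242 , -0.95114308,
       -0.47857716]), 'joint_vel': array([-0.00206839,  0.02055289, -0.01272813,  0.00357903, -0.00076711,
       -0.00050709]), 'joint_efforts': array([ 3.07979377e-02, -2.77864122e+01,  1.78159153e+01,  4.06694591e+00,
        2.24039803e-02, -1.34239423e-05]), 'position': array([429.96563948, 180.88041213, 345.46427542]), 'ee_rot': array([ 0.79507578, -0.60650214, -0.00140002,  0.00277331]), 'contact_force': array([-0.06947822, -1.01007081, -2.75221578]), 'wrist_torque': array([ 0.04477851, -0.0172044 ,  0.00775475]), 'gripper_width': 36.429074404775285}
```

View pics/w3.png

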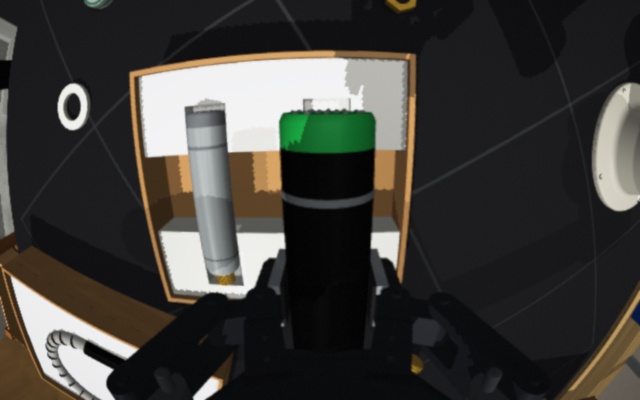

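Run:
```python
from h import *
im=np.load("pics/w3.npy",allow_pickle=True).item();hsv=cv2.cvtColor(im["color"],cv2.COLOR_BGR2HSV)
g=cv2.inRange(hsv,(40,80,30),(85,255,255));T=np.array([429.97,180.88]);u=np.array([-.266,.964]);n=np.array([.964,.266])
for y in(125,140,150):
    xs=np.nonzero(g[y,260:400])[0]+260;a,b=[wonz(im,(x,y),345.5-152.7)[:2] for x in(xs[0]-.5,xs[-1]+.5)]
    print(y,xs[0],xs[-1],np.linalg.norm(a-b),((a+b)/2-T)@n)
ys=np.nonzero(g[90:170,328])[0]+90;print(ys.min(),ys.max())
for y in(ys.min()-.5,ys.max()+.5):
    for z in(211.8,192.8):print(y,z,(wonz(im,(328,y),z)[:2]-T)@u,)
```

```text
125 280 374 37.595037312558425 0.519960297851198
140 280 374 37.93046925619228 0.53397022334193
150 285 367 33.30591707603037 0.9513708579415543
113 153
112.5 211.8 -79.80415265534467
112.5 192.8 -78.96664667079489
153.5 211.8 -65.92316995854688
153.5 192.8 -62.53560765502818
```

Request:
apply_moves(
  fingers=[0.9,0.9,0.9,0.9,0.9,0.9,0.9,0.9,0.9,0.9],
  dp=[
    [0.3,-1.5,0],
    [1,-4.5,0],
    [1.7,-7.5,0],
    [2.4,-10.5,0],
    [3.1,-13.5,0],
    [3.8,-16.5,0],
    [4.5,-19.5,0],
    [5.2,-22.5,0],
    [5.9,-25.5,0],
    [6.5,-28.5,0],
  ],
  yaw=[-4,-11,-18,-25,-32,-39,-46,-53,-60,-67],
)

```text
clock: 6.35
position: [494.9, -105.4, 342.9]
ee_rot: [-0.326, 0.945, 0.004, -0.004]
contact_force: [0.8, 0.1, -1.7]
gripper_width: 36.5
```

```bash
cat >> h.py <<'E'
def tgt(along,z,s=None,head=-7.6):
    s=s or read_state();q=s["ee_rot"];h=(2*np.degrees(np.arctan2(q[1],q[0]))+180)
    r=np.array([np.cos(np.radians(-7.6)),np.sin(np.radians(-7.6))])
    t=np.r_[np.array([525.3,-253.1])+along*r,z]-s["position"]
    print("shift cm",np.round(t/10,2),"yaw",round((head-h+90)%180-90,2),"head",round(h%360,2),"t",s["clock"],"F",np.round(s["contact_force"],1),"in rest",np.round([s["contact_force"][:2]@r,s["contact_force"][:2]@[-r[1],r[0]]],1))
E
python3 -c "
from h import *
tgt(5,345)"
```

```text
shift cm [  3.53 -14.84   0.21] yaw -45.63 head 38.03 t 6.35 F [ 0.8  0.1 -1.7] in rest [0.8 0.2]
```

Request:
apply_moves(
  fingers=[0.9,0.9,0.9,0.9,0.9,0.9,0.9,0.9,0.9,0.9],
  dp=[
    [0.8,-3,0.2],
    [1.6,-6,0.2],
    [2.3,-9,0.2],
    [3,-12,0.2],
    [3.5,-14.8,0.2],
    [3.5,-14.8,0.2],
    [3.5,-14.8,0.2],
    [3.5,-14.8,0.2],
    [3.5,-14.8,0.2],
    [3.5,-14.8,0.2],
  ],
  yaw=[-7,-14,-21,-28,-35,-41,-45.6,-45.6,-45.6,-45.6],
)

```text
clock: 7.35
position: [529.9, -253.1, 344.1]
ee_rot: [0.065, 0.998, 0.005, -0.003]
contact_force: [-1.2, -0.6, -3.0]
gripper_width: 36.5
```

Run:
```python
from h import *
tgt(5,260)
s,im=wshot("w4")
for P in([436.8,-241,85],[446.8,-242.3,85]):print(wproj(im,P))
```

```text
shift cm [ 0.03 -0.06 -8.41] yaw -0.11 head 352.51 t 7.35 F [-1.2 -0.6 -3. ] in rest [-1.1 -0.7]
[324.51790831  84.30639869]
[324.55253535  97.91364508]
```

View pics/w4.png

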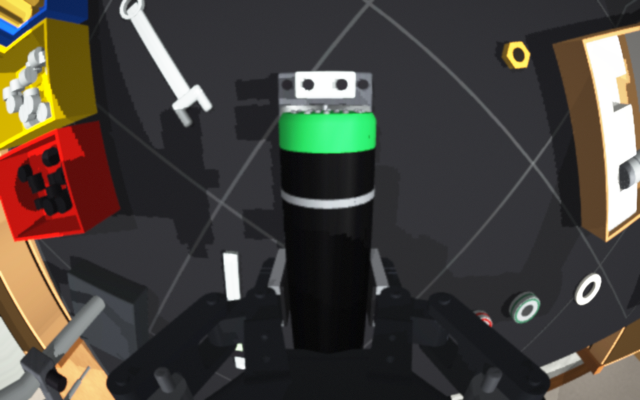

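The stop is at (325,84), where I predicted it, and the head is in line with it. I'll lower the head to just above the seat.

Request:
apply_moves(
  fingers=[0.9,0.9,0.9,0.9,0.9,0.9,0.9,0.9,0.9,0.9],
  dp=[
    [0,0,-1.5],
    [0,-0.1,-4],
    [0,-0.1,-6.5],
    [0,-0.1,-8.5],
    [0,-0.1,-10],
    [0,-0.1,-10.5],
    [0,-0.1,-11],
    [0,-0.1,-11.3],
    [0,-0.1,-11.5],
    [0,-0.1,-11.5],
  ],
  yaw=[0,0,0,0,0,0,0,0,0,0],
)

```text
clock: 8.4
position: [530.0, -254.1, 229.7]
ee_rot: [0.065, 0.998, 0.005, -0.002]
contact_force: [1.1, -0.2, -2.2]
gripper_width: 36.5
```

```bash
python3 -c "
from h import *
tgt(5,225)"
```

```text
shift cm [ 0.02  0.04 -0.47] yaw -0.11 head 352.51 t 8.4 F [ 1.1 -0.2 -2.2] in rest [ 1.1 -0. ]
```

Request:
apply_moves(
  fingers=[0.9,0.9,0.9,0.9,0.9,0.9],
  dp=[
    [-0.1,0.04,-0.1],
    [-0.2,0.06,-0.2],
    [-0.3,0.08,-0.3],
    [-0.4,0.09,-0.35],
    [-0.4,0.09,-0.35],
    [-0.4,0.09,-0.35],
  ],
  yaw=[0,0,0,0,0,0],
)

```text
clock: 9.0
position: [526.0, -253.2, 226.3]
ee_rot: [0.065, 0.998, 0.005, -0.002]
contact_force: [0.4, 0.2, -2.7]
gripper_width: 36.6
```

```bash
python3 -c "
from h import *
tgt(0,224.7)"
```

```text
shift cm [-0.07  0.01 -0.16] yaw -0.11 head 352.51 t 9.0 F [ 0.4  0.2 -2.7] in rest [0.4 0.3]
```

Request:
apply_moves(
  fingers=[0.9,0.9,0.9],
  dp=[
    [-0.05,0.01,0],
    [-0.1,0.01,0],
    [-0.1,0.01,0],
  ],
  yaw=[0,0,0],
)

```text
clock: 9.3
position: [525.0, -253.1, 226.3]
ee_rot: [0.065, 0.998, 0.005, -0.002]
contact_force: [0.6, -0.1, -1.7]
gripper_width: 36.1
```

Request:
apply_moves(
  fingers=[0.9,0.9,0.9],
  dp=[
    [-0.05,0.01,0],
    [-0.1,0.01,0],
    [-0.1,0.01,0],
  ],
  yaw=[0,0,0],
)

```text
clock: 9.6
position: [523.9, -253.0, 226.3]
ee_rot: [0.065, 0.998, 0.005, -0.002]
contact_force: [-0.4, 0.1, -2.2]
gripper_width: 36.4
```

Request:
apply_moves(
  fingers=[0.9,0.9,0.9],
  dp=[
    [-0.05,0.01,0],
    [-0.05,0.01,0],
    [-0.05,0.01,0],
  ],
  yaw=[0,0,0],
)

```text
clock: 9.9
position: [523.4, -252.9, 226.3]
ee_rot: [0.065, 0.998, 0.005, -0.002]
contact_force: [-0.2, 0.2, -1.6]
gripper_width: 36.7
```

Request:
apply_moves(
  fingers=[0.9,0.9,0.9],
  dp=[
    [-0.05,0.01,0],
    [-0.05,0.01,0],
    [-0.05,0.01,0],
  ],
  yaw=[0,0,0],
)

```text
clock: 10.2
position: [523.2, -252.9, 226.5]
ee_rot: [0.065, 0.998, 0.005, -0.002]
contact_force: [0.4, -0.5, -2.4]
gripper_width: 36.7
```

Run:
```python
from h import *
tgt(0,224.7)
s,im=wshot("w5");cv2.imwrite("pics/w5c.png",cv2.resize(im["color"][60:220,240:410],None,fx=3.5,fy=3.5,interpolation=cv2.INTER_CUBIC))
```

```text
shift cm [ 0.21 -0.02 -0.18] yaw -0.11 head 352.51 t 10.2 F [ 0.4 -0.5 -2.4] in rest [ 0.4 -0.4]
```

View pics/w5c.png

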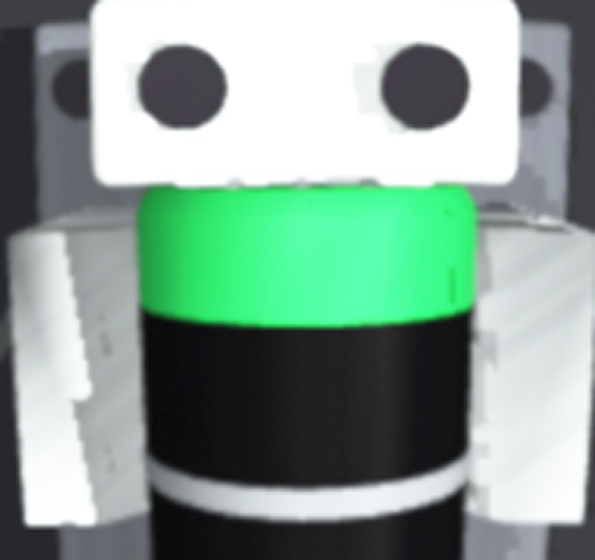

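The green face meets the stop face with no visible gap, and the head sits centred between the blocks. I'll push a little further to feel the contact.

Request:
apply_moves(
  fingers=[0.9,0.9,0.9,0.9],
  dp=[
    [-0.05,0.01,0],
    [-0.1,0.01,0],
    [-0.1,0.01,0],
    [-0.1,0.01,0],
  ],
  yaw=[0,0,0,0],
)

```text
clock: 10.65
position: [522.8, -252.8, 226.8]
ee_rot: [0.065, 0.998, 0.005, -0.001]
contact_force: [3.3, -0.8, -2.1]
gripper_width: 36.4
```

Request:
apply_moves(
  fingers=[0.9,0.9,0.9,0.9],
  dp=[
    [-0.05,0,-0.05],
    [-0.05,0,-0.1],
    [-0.05,0,-0.15],
    [-0.05,0,-0.15],
  ],
  yaw=[0,0,0,0],
)

```text
clock: 11.05
position: [522.7, -252.9, 225.7]
ee_rot: [0.065, 0.998, 0.004, -0.0]
contact_force: [3.7, 0.5, 0.2]
gripper_width: 36.9
```

Request:
apply_moves(
  fingers=[0.9,0.9,0.9,0.9],
  dp=[
    [-0.05,0,-0.05],
    [-0.05,0,-0.1],
    [-0.05,0,-0.1],
    [-0.05,0,-0.1],
  ],
  yaw=[0,0,0,0],
)

```text
clock: 11.45
position: [522.4, -253.0, 225.1]
ee_rot: [0.065, 0.998, 0.004, 0.0]
contact_force: [3.8, -0.8, 2.6]
gripper_width: 36.4
```

```bash
python3 -c "
from h import *
tgt(0,224.7);print(read_state()['wrist_torque'])"
```

```text
shift cm [ 0.29 -0.01 -0.04] yaw -0.15 head 352.55 t 11.45 F [ 3.8 -0.8  2.6] in rest [ 3.8 -0.3]
[-0.16037131 -1.03372538 -0.07944651]
```

Request:
apply_moves(
  fingers=[0.9,0.9,0.9,0.9],
  dp=[
    [0,0,-0.05],
    [0,0,-0.1],
    [0,0,-0.15],
    [0,0,-0.15],
  ],
  yaw=[0,0,0,0],
)

```text
clock: 11.85
position: [522.4, -253.1, 224.7]
ee_rot: [0.065, 0.998, 0.004, 0.0]
contact_force: [2.0, -0.1, 7.7]
gripper_width: 36.7
```

```bash
python3 -c "
from h import *
tgt(0,224.7);s=read_state();print(s['position'],s['ee_rot'],s['wrist_torque'])"
```

```text
shift cm [0.29 0.   0.  ] yaw -0.15 head 352.55 t 11.85 F [ 2.  -0.1  7.7] in rest [2.  0.1]
[ 522.37329215 -253.11722517  224.66048988] [6.49652813e-02 9.97879063e-01 4.08662764e-03 4.33060405e-04] [ 0.10893295 -0.364828   -0.2337175 ]
```

Request:
apply_moves(
  fingers=[0.9,0.9,0.9,0.9,0.9],
  dp=[
    [-0.03,0,-0.12],
    [-0.03,0,-0.15],
    [-0.03,0,-0.18],
    [-0.03,0,-0.18],
    [-0.03,0,-0.18],
  ],
  yaw=[0,0,0,0,0],
)

```text
clock: 12.35
position: [522.2, -253.1, 224.7]
ee_rot: [0.065, 0.998, 0.004, 0.001]
contact_force: [1.0, 2.4, 10.5]
gripper_width: 36.4
```

```bash
python3 -c "
from h import *
tgt(0,224.7);s=read_state();print(s['position'],s['ee_rot'],s['wrist_torque'])
get_image('top');tgt(0,224.7)"
```

```text
shift cm [ 0.31 -0.    0.  ] yaw -0.16 head 352.56 t 12.35 F [ 1.   2.4 10.5] in rest [0.7 2.5]
[ 522.23899074 -253.07517716  224.69635576] [0.06490777 0.99788322 0.00386453 0.0010652 ] [ 0.50554307 -0.24958004 -0.26761184]
shift cm [ 0.31 -0.    0.  ] yaw -0.16 head 352.56 t 12.4 F [ 1.2  1.6 11.4] in rest [1.  1.8]
```

Request:
apply_moves(
  fingers=[0.9,0.9,0.9,0.9,0.9,0.9],
  dp=[
    [-0.05,0.02,-0.2],
    [-0.06,0.03,-0.22],
    [-0.06,0.03,-0.22],
    [-0.06,0.03,-0.22],
    [-0.06,0.03,-0.22],
    [-0.06,0.03,-0.22],
  ],
  yaw=[0,0,0,0,0,0],
)

```text
clock: 13.0
position: [522.0, -252.9, 224.6]
ee_rot: [0.065, 0.998, 0.003, 0.002]
contact_force: [0.9, 1.5, 12.4]
gripper_width: 36.2
```

Run:
```python
from h import *
F=[]
for i in range(4):
    s=read_state();F.append(np.r_[s["contact_force"],s["wrist_torque"]]);
    if i==0: s,im=wshot("w6")
    elif i==1: sc=get_image("scene")
    else: tp=get_image("top")
print(np.round(F,2));tgt(0,224.7);print(read_state()["ee_rot"])
a=cv2.resize(im["color"][60:220,240:410],(510,480),interpolation=cv2.INTER_CUBIC)
b=cv2.resize(tp["color"][160:260,220:440],(528,240),interpolation=cv2.INTER_CUBIC)[:, :290]
b=cv2.resize(sc["color"][180:300,190:290],(290,348),interpolation=cv2.INTER_CUBIC)
c=cv2.resize(sc["color"][120:210,290:420],(290,132))
cv2.imwrite("pics/w6c.png",np.hstack([a,np.vstack([b,c])]))
```

```text
[[ 0.91  1.55 12.36  0.31 -0.19 -0.28]
 [ 0.94  2.13 11.79  0.36 -0.2  -0.29]
 [ 1.72  0.31 12.01  0.31 -0.2  -0.34]
 [ 1.05  1.22 13.13  0.36 -0.22 -0.29]]
shift cm [ 0.34 -0.02  0.01] yaw -0.17 head 352.57 t 13.2 F [ 0.5  0.4 12.3] in rest [0.5 0.5]
[0.0647855  0.99789141 0.0034423  0.00192761]
```

View pics/w6c.png

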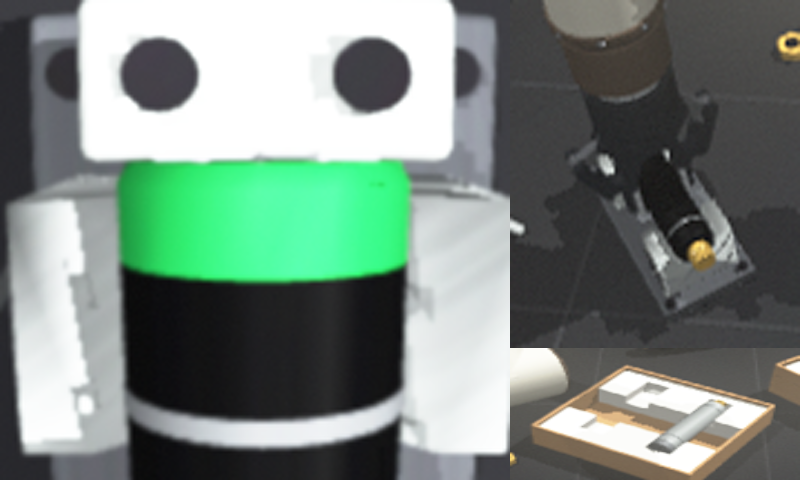

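The seat looks right and the press is about 15 N (12.3 N reading plus the head's weight). Fx at the stop has fallen to about 1 N, so I'll firm up that contact while holding the press.

Request:
apply_moves(
  fingers=[0.9,0.9,0.9,0.9,0.9,0.9],
  dp=[
    [-0.1,0.03,-0.2],
    [-0.2,0.04,-0.2],
    [-0.3,0.05,-0.2],
    [-0.3,0.05,-0.2],
    [-0.3,0.05,-0.2],
    [-0.3,0.05,-0.2],
  ],
  yaw=[0,0,0,0,0,0],
)

```text
clock: 13.8
position: [520.9, -252.6, 224.7]
ee_rot: [0.065, 0.998, 0.003, 0.005]
contact_force: [6.8, 0.6, 6.2]
gripper_width: 36.7
```

Run:
```python
from h import *
F=[]
for i in range(4):
    s=read_state();F.append(np.r_[s["contact_force"],s["wrist_torque"]]);get_image("top")
print(np.round(F,2));tgt(0,224.7);R=Ro.from_quat(s["ee_rot"]).as_matrix();print(s["ee_rot"],"grasp",s["position"]+R[:,2]*153)
```

```text
[[ 6.84  0.57  6.2   0.11 -1.51 -0.34]
 [ 6.7  -0.27  7.34  0.1  -1.59 -0.38]
 [ 5.27 -0.36  7.49  0.1  -1.52 -0.32]
 [ 6.34  0.28  6.88  0.14 -1.51 -0.32]]
shift cm [ 0.44 -0.05  0.  ] yaw -0.2 head 352.6 t 14.0 F [6.  0.4 6.8] in rest [5.9 1.2]
[0.06454059 0.99789661 0.00268825 0.00544525] grasp [ 522.56276952 -251.89279466   71.69969964]
```

Request:
apply_moves(
  fingers=[0.9,0.9,0.9,0.9,0.9,0.9],
  dp=[
    [0,0,-0.15],
    [0.04,0,-0.2],
    [0.08,0,-0.22],
    [0.08,0,-0.22],
    [0.08,0,-0.22],
    [0.08,0,-0.22],
  ],
  yaw=[0,0,0,0,0,0],
)

```text
clock: 14.6
position: [521.1, -252.6, 224.6]
ee_rot: [0.065, 0.998, 0.003, 0.005]
contact_force: [-1.6, 2.7, 14.4]
gripper_width: 36.8
```

```bash
cat > st.py <<'E'
from h import *
F=[]
for i in range(4):
    s=read_state();F.append(np.r_[s["contact_force"],s["wrist_torque"]]);get_image("top")
f=np.mean(F,0);R=Ro.from_quat(s["ee_rot"]).as_matrix();print(np.round(f,2),"resid ty",round(f[4]+.153*f[0],2),"tilt",np.round(R[:2,2],4),"tcp",s["position"],"grasp",np.round(s["position"]+R[:,2]*153,2),s["clock"])
E
python3 st.py
```

```text
[-1.37  2.43 14.47  0.65  0.52 -0.3 ] resid ty 0.31 tilt [0.01   0.0044] tcp [ 521.13293068 -252.58040404  224.59825996] grasp [ 522.67 -251.9    71.61] 14.75
```

Request:
apply_moves(
  fingers=[0.9,0.9,0.9,0.9,0.9,0.9],
  dp=[
    [-0.02,0.02,-0.23],
    [-0.06,0.03,-0.23],
    [-0.1,0.04,-0.23],
    [-0.1,0.04,-0.23],
    [-0.1,0.04,-0.23],
    [-0.1,0.04,-0.23],
  ],
  yaw=[0,0,0,0,0,0],
)

```text
clock: 15.4
position: [520.7, -252.4, 224.6]
ee_rot: [0.065, 0.998, 0.002, 0.006]
contact_force: [1.8, 1.2, 11.2]
gripper_width: 36.7
```

```bash
python3 st.py
```

```text
[ 1.48  0.44 11.31  0.26 -0.27 -0.33] resid ty -0.05 tilt [0.0126 0.0032] tcp [ 520.71057391 -252.36496786  224.61779289] grasp [ 522.64 -251.87   71.63] 15.55
```

Request:
apply_moves(
  fingers=[0.9,0.9,0.9,0.9,0.9,0.9],
  dp=[
    [-0.1,0.03,-0.25],
    [-0.12,0.04,-0.26],
    [-0.12,0.04,-0.26],
    [-0.12,0.04,-0.26],
    [-0.12,0.04,-0.26],
    [-0.12,0.04,-0.26],
  ],
  yaw=[0,0,0,0,0,0],
)

```text
clock: 16.2
position: [520.2, -252.1, 224.6]
ee_rot: [0.064, 0.998, 0.001, 0.008]
contact_force: [-0.1, 1.8, 13.3]
gripper_width: 36.5
```

```bash
python3 st.py
python3 - <<'E'
from h import *
s,im=wshot("w7");sc=get_image("scene")
a=cv2.resize(im["color"][60:220,240:410],(510,480),interpolation=cv2.INTER_CUBIC)
b=cv2.resize(sc["color"][205:275,205:265],(290,338),interpolation=cv2.INTER_CUBIC)
cv2.imwrite("pics/w7c.png",np.hstack([a,cv2.copyMakeBorder(b,0,142,0,0,0)]))
E
```

```text
[ 1.28  1.29 13.12  0.36 -0.24 -0.36] resid ty -0.04 tilt [0.0157 0.0018] tcp [ 520.23186085 -252.1501991   224.6086914 ] grasp [ 522.63 -251.87   71.63] 16.35
```

View pics/w7c.png

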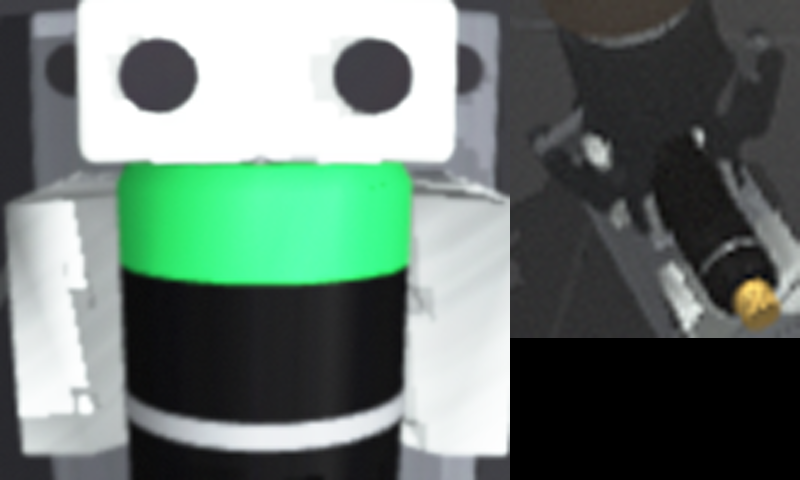

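The head is seated, still tight against the stop, with the brass thread at the open end. The contact is steady: reading 13.1 N plus weight is about 15.9 N, and the moment is balanced between the blocks. I'm handing it in.

```bash
python3 -c "
from h import *
print(job_done())"
```

```text
the job is handed in; nothing more can be done
None
```

The smaller black spray head is out of the tray and lying in the vee-blocks. Its green nozzle is against the stop, its brass thread sticks out at the open end, and the arm is holding it pressed down. I handed the job in at about 16.5 s of the 46 s allowed.

- **Press:** the last force reading was about 13 N up. With the head's 2.75 N weight that makes roughly 16 N on the vee.
- **Bearing on both sides:** the moment was balanced between the two blocks. Side force was about 1 N, so both sides of the vee are loaded.
- **Stop contact:** a 6 N push did not move the head beyond about 0.1 mm, and no gap showed in the wrist view. The push towards the stop at the end was only about 1.3 N, so a gap of 0.1 mm or less can't be ruled out.
- **Gripper tilt:** repeated pressing left the gripper about 0.9° off vertical. The balanced moment suggests the head settled into the vee regardless, but I did not measure its level directly.
- **Press variation:** the press reached about 17 N while I was adjusting it.
- **Other items:** the chrome head was still in its cradle in the last view I had of the tray, and nothing suggested anything else had been touched.

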